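Find the loose bearing-cap bolt of the polishing spindle and hold its cap open

TASK

The three-bearing polishing spindle rattles. Turn the speed dial on its motor to the long stop mark so that it cannot start, then tap the three bearing-cap bolts from above with the fingertips, one after the other from left to right, to find the loose one that gives way. Lift the hinged cap of that bolt well open (some 45 degrees) and finish while still holding it up, with the dial left at stop and the things lying round the spindle left alone.

Things in the scene. Friction and masses are not known exactly. Their poses are not given: they have to be found in the camera images.
- spindle: polishing spindle fixed to the bench: bed 130x460x12 mm, shaft along its y at z=0.058. Origin at bench height, x away from the robot, y left, z up. In this frame the bolts stand at x=-0.034, y=0.130, 0.030, -0.070, the cap hinges at x=0.042, z=0.058, the dial's axis at x=0, y=-0.192; its drive box spans y=-0.151 to -0.233, top z=0.115; bristle wheel at the left end, to y=0.225, 70 mm across
- speed_knob (a joint): angle of the speed dial's knob, rad, about the vertical, growing anticlockwise from above; 0 = white pointer at the long stop mark (on the dial's far, spindle +x, side); other marks every 0.3 rad; starts 0.6 to 1.3, range -2.4 to 2.4. Stiff (0.05 N m), stays where left. Stop means within 0.1 rad
- knob_grip (a point): middle of the top of the black bar knob, on its axis, 142 mm above the bench. The bar below it is 43 mm long (pointer line along it), 12 mm wide and 20 mm deep, above a round skirt 47 mm across. Its x axis is along the bar towards the pointer.
- bolt_left: left cap bolt, upright: hexagon head 20 mm across flats (two flats face the spindle's +y and -y), 16 mm tall, over a flange 28 mm wide, 3 mm thick. Origin: middle of the head's top, 95 mm above the bench; z up along the bolt. Captive in its cap. All three look alike; one, another each start, is loose: pushed it gives 4 mm on a spring (1 to 3 N), then is hard. Tight ones give under 1 mm
- bolt_middle: middle cap bolt, as the left one, 100 mm to the right of it
- bolt_right: right cap bolt, next to the motor, as the left one, 200 mm to the right of it
- cap_left: hinged cap of the left bearing, a grey arch with a bolt lug 38 mm wide, 14 mm thick in front. Origin on the hinge axis (spindle's y) at the rear, 76 mm behind the bolt and 37 mm below its top. Swings up and back (positive about y); tilt of its z = opening, 0 to 1.15 rad. 0.32 kg with bolt; can be lifted by the bolt's head, falls shut when let go. Caps with tight bolts stay locked (under 0.06 rad)
- cap_middle: hinged cap of the middle bearing, as the left one
- cap_right: hinged cap of the right bearing, as the left one
- spanner: small open-ended spanner, 133 x 25 x 8 mm, lying loose in front of the spindle; to be left alone
- felt_wheel: white felt wheel, 60 mm across and 14 mm thick, lying loose in front of the spindle; to be left alone
- tin_small: small round tin, 50 mm across and 28 mm tall, standing loose behind the spindle; to be left alone
- oil_bottle: oil bottle, 44 mm across and 115 mm tall, standing loose behind the spindle's left bearing; to be left alone

How it is judged:
By the outcome, as a careful person would: the job done as asked, in the order asked, and still so for the second after the job is handed in, while the arm keeps its last pose, push and grip.
It also fails if it takes over 58 s, if anything falls off the work surface, if the arm or the gripper's body presses on something with over 40 N, if the wrist force passes 120 N, or if a joint passes its speed limit or range.

ROBOT

A 6-joint arm with a two-finger parallel gripper is mounted at the origin on a cart in front of the work surface, level with it; the furniture and walls round the work are solid. World frame = base frame: x ahead of the robot, y to its left, z up, the work surface at z = 0. Lengths are in m, angles in rad, forces in N, time in s.
With the tool pointing down it reaches from about 0.325 to 0.9 m from the base axis. Payload 6.1 kg.
Tool frame: the origin (TCP) lies at the centre of the arm's flange, where the gripper is bolted on; the fingertips stand 173 mm ahead of it and the grasp point (between the pads) lies 155 mm ahead of it; z points along the fingers, y is the line along which they close (so a half turn about z gives the same grasp; the last joint's range is limited). The gripper opens to 85 mm and grips with 20 to 120 N. Pads are 22 mm wide; open, the fingers measure 114 mm over their backs; the gripper's body (76 mm by 85 mm) begins 54 mm behind the grasp point. The pads swing forward as they close: fully open they stand 13 mm farther back than shut.
Start: joints at [-1.474, 0.22, 1.526, -0, 1.395, -0.126], TCP at [0.138, -0.61, 0.405] pointing down, gripper open.
Joint ranges: [-2.98, 2.98], [-0.91, 2.08], [0.09, 2.57], [-1.24, 4.39], [0.2, 2.65], [-2.68, 2.68]. Speed limits (rad/s): [2.57, 2.57, 3.01, 3.14, 3.14, 3.14].

INTERFACE

Orientations are given as a rotation vector (axis times angle).
In Python, from cell import ctrl gives the robot as it stands.
- The arm moves only by the shell command python3 nudge.py, which reads ROWS from standard input. ROWS is a JSON list of rows, 1 to 5 of them, each of 5 numbers: dx, dy, dz in shares of 0.2 m (1.0 is 0.2 m), then a turn about the tool's z in fractions of the full range, 1 being pi rad, then the finger opening in m; each row is the pose to reach, as a shift and turn from the pose commanded when the command began, along the tool's axes at that moment; what a row does not reach only later rows make up. A row lasts 1/12 s, in which the tool goes at most 0.0417 m and 0.125 rad, less where a joint would pass 70% of its speed; a pose out of reach is approached as far as the arm can. The fingers move at their own pace and stop on an object; the grip force is fixed at half the most. Time passes only in rows, so rows that do not move let the fingers close. It prints the time, the measured TCP pose, the force, the opening and the grip force at its end. No shift or turn number may pass 1 either way. Input that does not fit is refused with a message, and nothing moves.
- ctrl.state(): the state, without advancing time (a new reading comes with each control period).
- ctrl.read_camera(name): name is "side" or "top"; returns the picture (420x560x3 uint8, red, green, blue); there is no depth.
- ctrl.get_calibration(name): a dict with "fx", "fy", "cx", "cy" (pixels), "dist_coeffs" ([k1, k2, p1, p2, k3] as OpenCV has them; the pictures are not rectified), "extrinsics" (4x4, takes a point from camera to world coordinates). Camera axes: x right, y up, looking along -z (the intrinsics and any distortion apply to the point x, -y, -z); pixel columns grow to the right and rows downward; lengths in m; the calibration is good to about 2 mm. A picture is of the moment at which its call begins. get_calibration takes no time and is no camera call.
- ctrl.sign_off(): hands the job in; it is judged then, once.
The state is a dict: "clock": time; "q": joint angles; "dq": joint speeds; "effort": joint torques, N m; "eef_pos": TCP position; "tool_rot": TCP orientation; "wrist_force": force on the tool from outside, world axes, zero at the start; "ft_torque": the same for the moment, N m; "width": finger opening in m; "grip_force": force on a finger pad.
Only numpy, scipy, OpenCV 4.12 (cv2) and the standard library are available. Lean on these libraries where they do the work, as an engineer would, in place of code of your own. Each camera call takes 0.05 s, during which the arm holds its last target. There are 200 camera calls.

## Working session

There is one attempt and no reset: what is moved stays moved. The work goes in short steps, Python scripts to look and compute and a shell command to move; the robot and the scene stay as the last step left them, time stands still between calls to the robot, and variables do not carry over. Pictures are saved under pics/ and viewed, at most 10 in all, crops included, and the job is handed in when it is done.

```bash
ls; mkdir -p pics; python3 - <<'E'
from cell import ctrl
import cv2,numpy as np
for n in("side","top"):
    im=ctrl.read_camera(n); cv2.imwrite(f"pics/{n}0.png",im[...,::-1]); c=ctrl.get_calibration(n)
    print(n,c["fx"],c["fy"],c["cx"],c["cy"],c["dist_coeffs"]);print(np.round(c["extrinsics"],3))
s=ctrl.state();print(s)
E
```

```text
cell.py
nudge.py
pics
side 545.5891413481562 545.5891413481562 291.2701477958962 200.16884560303527 [-0.16842091  0.          0.          0.          0.        ]
[[-1.    -0.011 -0.013  0.499]
 [-0.007 -0.407  0.913  1.062]
 [-0.015  0.913  0.407  0.6  ]
 [ 0.     0.     0.     1.   ]]
top 469.5693799050288 469.5693799050288 275.5430958634119 208.22318844922611 [-0.14700559  0.          0.          0.          0.        ]
[[-0.008  0.983 -0.185  0.339]
 [-0.999 -0.002  0.032  0.017]
 [ 0.031  0.185  0.982  0.961]
 [ 0.     0.     0.     1.   ]]
{'clock': 0.1, 'q': array([-1.47410505e+00,  2.21165305e-01,  1.52749277e+00, -9.76811685e-06,
        1.39471447e+00, -1.26101247e-01]), 'dq': array([ 7.07144023e-04, -2.39415257e-03, -2.22412559e-03,  4.68015393e-05,
        5.54594064e-04, -1.29364746e-03]), 'effort': array([-4.77960675e-04, -4.98238599e+01, -3.90549624e+01, -3.52711495e-04,
        5.63493173e-03, -4.84922941e-05]), 'eef_pos': array([ 0.1380667 , -0.60931141,  0.40369928]), 'tool_rot': array([-3.12035149e+00, -3.49043164e-01, -2.59941646e-05]), 'wrist_force': array([-0.01005196, -1.06120484,  0.02587859]), 'ft_torque': array([-0.02867966,  0.00504264,  0.02249141]), 'grip_force': 0.0, 'width': 0.08546971569207967}
```

View pics/side0.png

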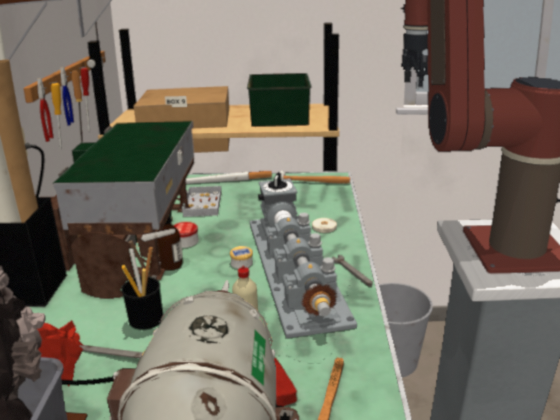

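View pics/top0.png

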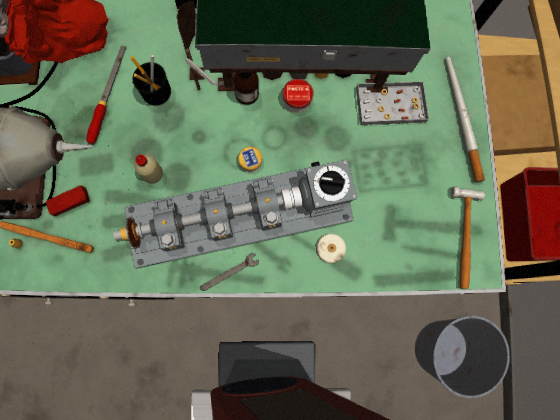

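The side view shows the spindle around (300,250) with the dial at (277,188). The top view shows bolts near (168,240), (218,231) and (268,222), and the dial near (331,183). I'll zoom in on both.

```bash
cat > h.py <<'E'
import cv2,numpy as np
from cell import ctrl
def cal(n):
    c=ctrl.get_calibration(n);K=np.array([[c["fx"],0,c["cx"]],[0,c["fy"],c["cy"]],[0,0,1]]);return K,np.array(c["dist_coeffs"]),np.array(c["extrinsics"])
def ray(n,uv):
    K,d,E=cal(n);p=cv2.undistortPoints(np.array([[uv]],float),K,d)[0,0]
    v=E[:3,:3]@np.array([p[0],-p[1],-1]);return E[:3,3],v/np.linalg.norm(v)
def plane(n,uv,z):
    o,v=ray(n,uv);return o+v*(z-o[2])/v[2]
def tri(a,b):
    o1,v1=ray("top",a);o2,v2=ray("side",b)
    t=np.linalg.lstsq(np.c_[v1,-v2],o2-o1,rcond=None)[0];p,q=o1+v1*t[0],o2+v2*t[1]
    return (p+q)/2,np.linalg.norm(p-q)
def proj(n,P):
    K,d,E=cal(n);p=(np.linalg.inv(E)@np.c_[np.atleast_2d(P),np.ones(len(np.atleast_2d(P)))].T)[:3].T
    return cv2.projectPoints(p*[1,-1,-1],np.zeros(3),np.zeros(3),K,d)[0][:,0]
E
python3 - <<'E'
import cv2
a=cv2.imread("pics/top0.png")[150:275,110:360];cv2.imwrite("pics/top0c.png",cv2.resize(a,(800,400),interpolation=cv2.INTER_CUBIC))
a=cv2.imread("pics/side0.png")[165:330,230:390];cv2.imwrite("pics/side0c.png",cv2.resize(a,(576,594),interpolation=cv2.INTER_CUBIC))
E
```

```text
(no output)
```

View pics/top0c.png

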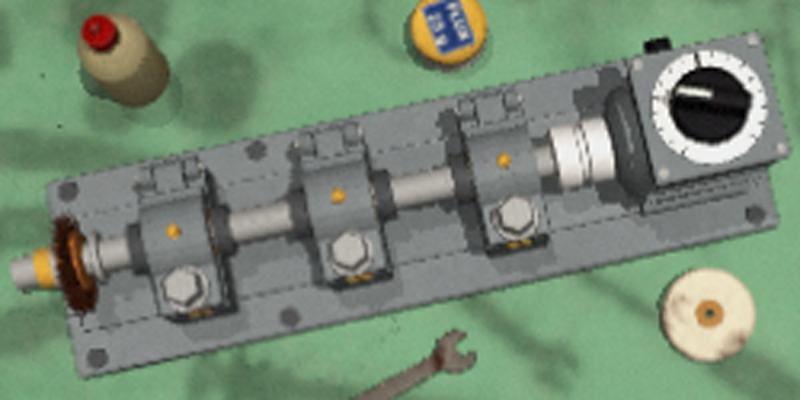

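View pics/side0c.png

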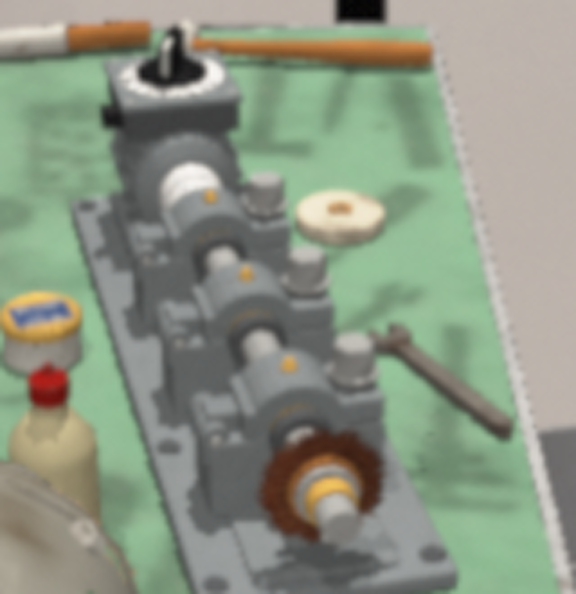

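The crops show bolt heads at crop (186,283), (351,249) and (515,213) in the top view, and (354,343), (307,254) and (265,180) in the side view. The white pointer points to image left, at about (676,91) to (711,95). Next I'll triangulate and take the pointer and stop-mark directions.

```bash
python3 - <<'E'
from h import *
t=lambda x,y:(110+(x+.5)/3.2-.5,150+(y+.5)/3.2-.5); s=lambda x,y:(230+(x+.5)/3.6-.5,165+(y+.5)/3.6-.5)
T=[(186,283),(351,249),(515,213)];S=[(354,343),(307,254),(265,180)]
B=[]
for a,b in zip(T,S):
    p,e=tri(t(*a),s(*b));q=plane("top",t(*a),.095);r=plane("side",s(*b),.095);print(p.round(4),round(e,4),q.round(4),r.round(4));B.append(q)
d=B[0]-B[2];print(np.linalg.norm(d),np.arctan2(-d[0],d[1]))
yaw=np.arctan2(-d[0],d[1]);R=np.array([[np.cos(yaw),-np.sin(yaw)],[np.sin(yaw),np.cos(yaw)]])
o=np.mean(B,0)[:2]-R@[-.034,.030];print("origin",o,"dial",o+R@[0,-.192])
print("knob tri",tri(t(711,103),s(176,38)))
im=cv2.imread("pics/top0.png");K=o+R@[0,-.192]
u=proj("top",[[*K,.118],[*K,.142]]);print("axis px",u)
# unwarp dial: plane z=.117 and .142 top-down views, spindle frame axes
for nm,z,n in(("d117",.117,"top"),("d142",.142,"top")):
    g=np.linspace(.04,-.04,400);X,Y=np.meshgrid(g,g,indexing="ij")
    W=K+np.stack([X.ravel(),Y.ravel()],1)@R.T
    p=proj(n,np.c_[W,np.full(len(W),z)]).reshape(400,400,2).astype(np.float32)
    w=cv2.remap(im,p[...,0],p[...,1],cv2.INTER_CUBIC);cv2.circle(w,(200,200),3,(0,0,255),-1);cv2.imwrite(f"pics/{nm}.png",w)
cv2.imwrite("pics/dial.png",np.hstack([cv2.imread("pics/d117.png"),cv2.imread("pics/d142.png")]))
E
```

```text
[0.446  0.191  0.0905] 0.0008 [0.4458 0.1901 0.095 ] [0.446  0.1989 0.095 ]
[0.4664 0.0945 0.0914] 0.0004 [0.4657 0.0942 0.095 ] [0.4668 0.1013 0.095 ]
[ 0.488  -0.0014  0.0913] 0.0014 [ 0.4867 -0.0013  0.095 ] [0.4887 0.006  0.095 ]
0.1956775439119886 0.21021009132279775
origin [0.50556709 0.07209749] dial [ 0.54563085 -0.11567603]
knob tri (array([ 0.54294463, -0.11171175,  0.14005872]), np.float64(0.0022596560428905566))
axis px [[332.20001232 182.67879322]
 [334.16817265 179.52382799]]
```

View pics/dial.png

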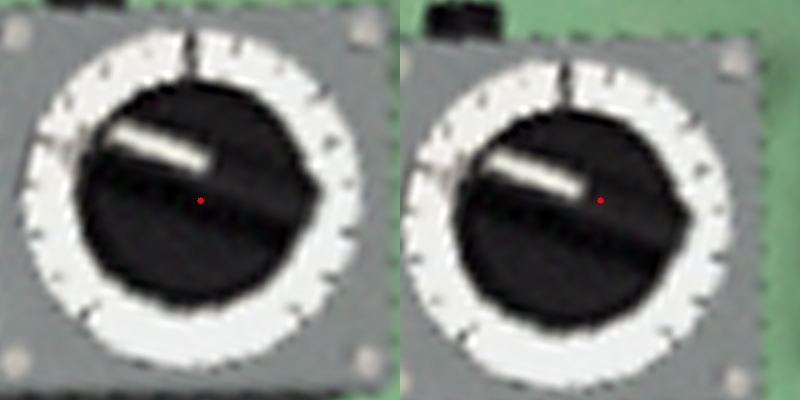

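The rectified dial view shows the stop mark straight up (spindle +x) at (190,45), the ring centre about 1.6 mm left of my predicted axis, and the pointer about 1.24 rad anticlockwise of stop. That agrees with the text, and the heights agree to about 4 mm. I'll start moving towards the knob.

The manual's scale: shifts go in shares of 0.2 m and turns go in shares of pi rad. Converting my numbers, 0.16 m / 0.2 = 0.8, -0.125 m / 0.2 = -0.625, -0.6 rad / 3.1416 = -0.191.

```bash
cat >> h.py <<'E'
from scipy.spatial.transform import Rotation as Ro
def go(x,y,z,a):
    s=ctrl.state();M=Ro.from_rotvec(s["tool_rot"]).as_matrix();th=np.arctan2(M[1,0],M[0,0])
    d=M.T@(np.array([x,y,z])-s["eef_pos"]);print("t",s["clock"],"pos",s["eef_pos"].round(4),"th",round(th,3),"need",d.round(4),"turn",round((th-a+np.pi)%(2*np.pi)-np.pi,3),"F",s["wrist_force"].round(1),"w",round(s["width"],4))
E
echo '[[0.8,-0.625,0,-0.191,0.04],[0.8,-0.625,0,-0.191,0.04],[0.8,-0.625,0,-0.191,0.04],[0.8,-0.625,0,-0.191,0.04],[0.8,-0.625,0,-0.191,0.04]]' | python3 nudge.py
python3 - <<'E'
from h import *
go(.546,-.113,.38,1.45)
# refine bolts by bright blobs in top view
im=cv2.imread("pics/top0.png")
for c in((168,238),(219,227),(271,216)):
    r=im[c[1]-12:c[1]+13,c[0]-12:c[0]+13].astype(int);g=r.max(2);w=cv2.resize(g.astype(np.uint8),None,fx=8,fy=8,interpolation=cv2.INTER_CUBIC)
    m=(w>165).astype(np.uint8);n,l,st,ce=cv2.connectedComponentsWithStats(m)
    k=1+np.argmax(st[1:,4]);uv=(ce[k]+.5)/8-.5+[c[0]-12,c[1]-12];print(uv,st[k]/8,plane("top",uv,.095).round(4))
E
```

```text
clock: 0.52
eef_pos: [0.2675, -0.4501, 0.4041]
tool_rot: [-2.874, -1.265, -0.001]
wrist_force: [1.1, 0.3, -0.1]
width: 0.0399
grip_force: 0.0
t 0.5167 pos [ 0.2675 -0.4501  0.4041] th 0.829 need [ 0.4367 -0.0224  0.0245] turn -0.621 F [ 1.1  0.3 -0.1] w 0.0399
[165.99931037 238.75322363] [  6.125   8.625   8.875   9.25  487.125] [0.4446 0.1934 0.095 ]
[218.55789877 227.39808282] [  7.375   8.25    9.25    9.25  509.375] [0.4658 0.0957 0.095 ]
[270.96472802 216.10247693] [  7.625   8.      9.25    9.5   514.75 ] [ 0.4869 -0.002   0.095 ]
```

Blob centroids give a bolt spacing of 199.9 mm, and the dial axis they predict, (0.5456, -0.1141), matches the ring measurement.

Converted, 0.2 m / 0.2 = 1, -0.01 m / 0.2 = -0.05, -0.6 rad / 3.1416 = -0.191.

```bash

echo '[[1,-0.05,0,-0.191,0.04],[1,-0.05,0,-0.191,0.04],[1,-0.05,0,-0.191,0.04],[1,-0.05,0,-0.191,0.04],[1,-0.05,0,-0.191,0.04]]' | python3 nudge.py >/dev/null
python3 - <<'E'
from h import *
go(.5456,-.1141,.34,1.45)
E
```

```text
t 0.9333 pos [ 0.3964 -0.2964  0.4045] th 1.43 need [0.2014 0.1222 0.0646] turn -0.02 F [-0.6  0.3  0.6] w 0.0402
```

Converted, 0.19 m / 0.2 = 0.95, 0.115 m / 0.2 = 0.575, -0.02 rad / 3.1416 = -0.0064.

```bash

echo '[[0.95,0.575,0.15,-0.0064,0.04],[0.95,0.575,0.15,-0.0064,0.04],[0.95,0.575,0.15,-0.0064,0.04],[0.95,0.575,0.15,-0.0064,0.04],[0.95,0.575,0.15,-0.0064,0.04]]' | python3 nudge.py >/dev/null
echo '[[0,0,0,0,0.04],[0,0,0,0,0.04]]' | python3 nudge.py >/dev/null
python3 - <<'E'
from h import *
go(.5456,-.1141,.34,1.45)
E
```

```text
t 1.5167 pos [ 0.5277 -0.1378  0.3757] th 1.447 need [0.0257 0.015  0.0356] turn -0.003 F [ 0.6 -0.   0.1] w 0.0398
```

Converted, 0.035 m / 0.2 = 0.175, 0.026 m / 0.2 = 0.13.

```bash

echo '[[0.13,0.075,0.175,0,0.04],[0.13,0.075,0.175,0,0.04],[0.13,0.075,0.175,0,0.04],[0.13,0.075,0.175,0,0.04]]' | python3 nudge.py >/dev/null
python3 - <<'E'
from h import *
go(.5456,-.1141,.30,1.45)
a=ctrl.read_camera("side")[130:250,220:340,::-1];b=ctrl.read_camera("top")[120:240,270:390,::-1]
cv2.imwrite("pics/k1.png",cv2.resize(np.hstack([a,b]),(800,400),interpolation=cv2.INTER_CUBIC))
E
```

```text
t 1.85 pos [ 0.5447 -0.1171  0.3418] th 1.442 need [0.0031 0.0006 0.0418] turn -0.008 F [-0.1 -0.6  0.2] w 0.0397
```

View pics/k1.png

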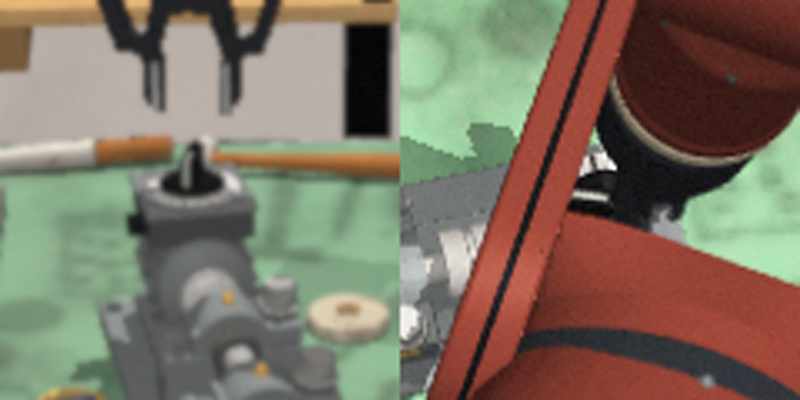

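The side view has the fingers at crop x=153 and 230 (midpoint 191), straddling the knob at x≈195, so it is well centred. I'll descend, close, and turn 1.237 rad clockwise.

Converted, 0.041 m / 0.2 = 0.205, 0.04 m / 0.2 = 0.2, -0.008 rad / 3.1416 = -0.0025.

```bash

echo '[[0.015,0,0.1,-0.0025,0.04],[0.015,0,0.2,-0.0025,0.04],[0.015,0,0.205,-0.0025,0.04],[0.015,0,0.205,-0.0025,0.04]]' | python3 nudge.py 
echo '[[0,0,0,0,0.0],[0,0,0,0,0.0],[0,0,0,0,0.0],[0,0,0,0,0.0],[0,0,0,0,0.0]]' | python3 nudge.py
python3 - <<'E'
from h import *
go(.5456,-.1141,.30,.213)
E
```

```text
clock: 2.28
eef_pos: [0.545, -0.1138, 0.3008]
tool_rot: [-2.351, -2.082, 0.001]
wrist_force: [-0.6, -0.0, 0.7]
width: 0.0395
grip_force: 0.0
clock: 2.7
eef_pos: [0.546, -0.1135, 0.3029]
tool_rot: [2.349, 2.083, 0.001]
wrist_force: [-2.6, -1.1, 7.2]
width: 0.0099
grip_force: 60.4
t 2.7 pos [ 0.546  -0.1135  0.3029] th 1.451 need [-0.0006 -0.0004  0.0029] turn 1.238 F [-2.6 -1.1  7.2] w 0.0099
```

Converted, -0.003 m / 0.2 = -0.015, 0.5 rad / 3.1416 = 0.1592.

```bash

echo '[[0,0,-0.015,0.0318,0],[0,0,-0.015,0.0637,0],[0,0,-0.015,0.0955,0],[0,0,-0.015,0.1273,0],[0,0,-0.015,0.1592,0]]' | python3 nudge.py 
echo '[[0,0,0,0.0318,0],[0,0,0,0.0637,0],[0,0,0,0.0955,0],[0,0,0,0.1273,0],[0,0,0,0.1592,0]]' | python3 nudge.py 
python3 - <<'E'
from h import *
go(.5456,-.1141,.30,.213)
E
```

```text
clock: 3.12
eef_pos: [0.5456, -0.1134, 0.3031]
tool_rot: [2.796, 1.431, -0.0]
wrist_force: [3.2, -2.9, -9.3]
width: 0.01
grip_force: 61.0
clock: 3.53
eef_pos: [0.5453, -0.113, 0.303]
tool_rot: [-3.063, -0.695, 0.002]
wrist_force: [-0.2, 0.2, -6.2]
width: 0.0101
grip_force: 61.3
t 3.5333 pos [ 0.5453 -0.113   0.303 ] th 0.446 need [-0.0002  0.0012  0.003 ] turn 0.233 F [-0.2  0.2 -6.2] w 0.0101
```

Converted, 0.235 rad / 3.1416 = 0.0748.

```bash

echo '[[0,0,0,0.0318,0],[0,0,0,0.0637,0],[0,0,0,0.0748,0],[0,0,0,0.0748,0],[0,0,0,0.0748,0]]' | python3 nudge.py 
python3 - <<'E'
from h import *
go(.5456,-.1141,.30,.213)
E
echo '[[0,0,0,0,0.04],[0,0,0,0,0.04],[0,0,0,0,0.04],[0,0,-0.15,0,0.04],[0,0,-0.3,0,0.04]]' | python3 nudge.py 
python3 - <<'E'
from h import *
a=ctrl.read_camera("side")[130:250,220:340,::-1];b=ctrl.read_camera("top")[120:240,270:390,::-1]
cv2.imwrite("pics/k2.png",cv2.resize(np.hstack([a,b]),(800,400),interpolation=cv2.INTER_CUBIC))
for n in ("L",.4446,.1934),("M",.4658,.0957),("R",.4869,-.002):
  print(n[0]);go(n[1],n[2],.29,.213)
E
```

```text
clock: 3.95
eef_pos: [0.5452, -0.1127, 0.303]
tool_rot: [-3.122, -0.34, 0.002]
wrist_force: [0.1, 1.8, -8.0]
width: 0.01
grip_force: 61.2
t 3.95 pos [ 0.5452 -0.1127  0.303 ] th 0.217 need [0.0001 0.0014 0.003 ] turn 0.004 F [ 0.1  1.8 -8. ] w 0.01
clock: 4.37
eef_pos: [0.545, -0.113, 0.3633]
tool_rot: [-3.122, -0.339, 0.005]
wrist_force: [0.5, -0.4, 1.3]
width: 0.0402
grip_force: 0.0
L
t 4.4667 pos [ 0.5476 -0.1139  0.3708] th 0.216 need [-0.0355 -0.3227  0.0784] turn 0.003 F [0.3 0.1 0.3] w 0.0402
M
t 4.4667 pos [ 0.5476 -0.1139  0.3708] th 0.216 need [-0.0357 -0.2228  0.079 ] turn 0.003 F [0.3 0.1 0.3] w 0.0402
R
t 4.4667 pos [ 0.5476 -0.1139  0.3708] th 0.216 need [-0.0361 -0.1228  0.0796] turn 0.003 F [0.3 0.1 0.3] w 0.0402
```

View pics/k2.png

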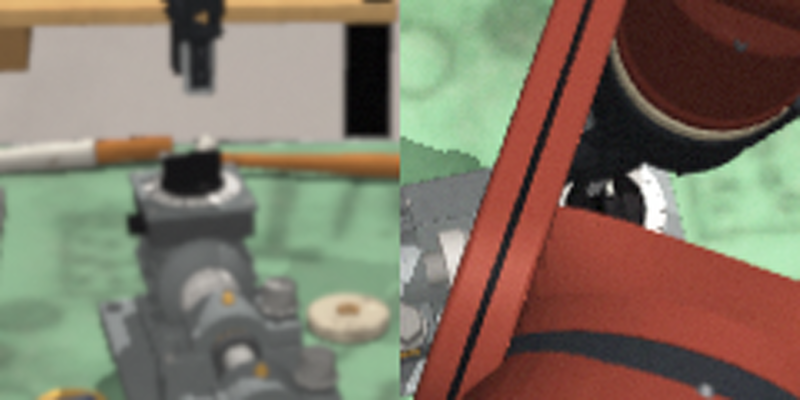

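The bar now lies across the side view at about (192,172), seen broadside. That means it points along spindle x. I'll move to the left bolt with the fingers shut, then check the pointer with the dial unobstructed.

Converted, -0.2 m / 0.2 = -1, -0.02 m / 0.2 = -0.1.

```bash

echo '[[-0.1,-1,0,0,0],[-0.1,-1,0,0,0],[-0.1,-1,0,0,0],[-0.1,-1,0,0,0],[-0.1,-1,0,0,0]]' | python3 nudge.py >/dev/null
echo '[[-0.08,-0.615,0.2,0,0],[-0.08,-0.615,0.2,0,0],[-0.08,-0.615,0.2,0,0],[-0.08,-0.615,0.2,0,0],[-0.08,-0.615,0.2,0,0]]' | python3 nudge.py >/dev/null
python3 - <<'E'
from h import *
go(.4446,.1934,.29,.213)
im=ctrl.read_camera("top")[...,::-1].copy()
K=np.array([.5456,-.1141]);R=np.array([[.9774,-.2116],[.2116,.9774]])
g=np.linspace(.04,-.04,400);X,Y=np.meshgrid(g,g,indexing="ij")
W=K+np.stack([X.ravel(),Y.ravel()],1)@R.T
p=proj("top",np.c_[W,np.full(len(W),.142)]).reshape(400,400,2).astype(np.float32)
w=cv2.remap(im,p[...,0],p[...,1],cv2.INTER_CUBIC);cv2.imwrite("pics/d2.png",w)
m=(w.min(2)>120).astype(np.uint8);n,l,st,ce=cv2.connectedComponentsWithStats(m)
for k in range(1,n):
    if 200<st[k,4]<6000 and np.hypot(*(ce[k]-200))<100:
        c=cv2.findContours((l==k).astype(np.uint8),0,2)[0][0];v=cv2.fitLine(c,2,0,.01,.01)[:2,0];print(st[k],ce[k],"angle",np.arctan2(-v[0]*-np.sign(v[1]),abs(v[1])))
E
```

```text
t 5.3 pos [0.4401 0.1966 0.3232] th 0.221 need [0.0037 0.0041 0.0332] turn 0.008 F [ 0.1 -0.3 -0.2] w -0.0003
```

View pics/d2.png

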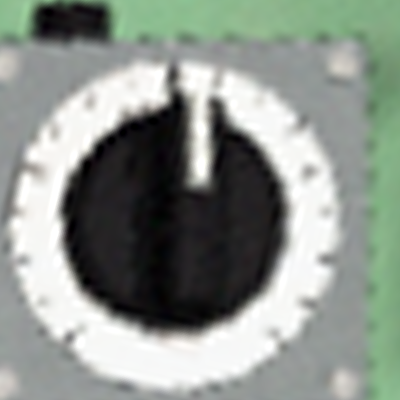

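```bash

python3 - <<'E'
from h import *
w=cv2.imread("pics/d2.png").min(2).astype(float)
r=np.arange(105,180);c=[]
for y in r:
    s=np.clip(w[y,180:225]-60,0,None);c.append((s*np.arange(180,225)).sum()/s.sum())
f=np.polyfit(r,c,1);print("pointer angle",np.arctan(f[0]),np.polyval(f,[100,180,200]))
w=cv2.imread("pics/d142.png").min(2).astype(float) # sanity: initial
# stop-mark and ring centre in z=.117 rect of initial picture
d=255-cv2.imread("pics/d117.png").min(2).astype(float)
for y in range(36,70,6):
    s=np.clip(d[y,170:215]-60,0,None);print(y,(s*np.arange(170,215)).sum()/s.sum())
E
```

```text
pointer angle -0.008294663758952258 [200.31302722 199.6494389  199.48354182]
36 190.4208037825059
42 190.5192878338279
48 189.7109614206981
54 189.4112291350531
60 190.32636295743092
66 191.10058187863675
```

```bash

python3 - <<'E'
from h import *
w=cv2.imread("pics/d2.png").min(2).astype(float)
r=np.arange(112,178,6)
for y in r:
    s=np.clip(w[y,183:215]-60,0,None);print(y,round((s*np.arange(183,215)).sum()/s.sum(),1),int(s.max()),end="; ")
E
echo '[[0.015,0.015,0.1,0,0],[0.015,0.015,0.1,0,0],[0,0,0.1,0,0],[0,0,0.1,0,0]]' | python3 nudge.py
python3 - <<'E'
from h import *
go(.4446,.1934,.268,.213)
E
```

```text
112 199.9 177; 118 199.4 179; 124 199.5 195; 130 199.9 195; 136 199.9 187; 142 199.7 179; 148 199.8 178; 154 200.4 185; 160 200.2 195; 166 199.8 195; 172 199.8 195; clock: 5.68
eef_pos: [0.4415, 0.194, 0.3046]
tool_rot: [-3.124, -0.335, -0.0]
wrist_force: [-0.4, -0.3, -0.5]
width: 0.0003
grip_force: 0.0
t 5.6833 pos [0.4415 0.194  0.3046] th 0.214 need [0.0029 0.0012 0.0366] turn 0.001 F [-0.4 -0.3 -0.5] w 0.0003
```

The pointer column stays at 199.4–200.4 over its whole length, so the dial is at stop to within about 0.01 rad. Next, the left bolt tap.

Converted, 0.032 m / 0.2 = 0.16, 0.02 m / 0.2 = 0.1.

```bash

echo '[[0.015,0.005,0.1,0,0],[0.015,0.005,0.16,0,0],[0.015,0.005,0.16,0,0]]' | python3 nudge.py|head -2
echo '[[0,0,0.015,0,0],[0,0,0.025,0,0],[0,0,0.025,0,0],[0,0,0.025,0,0]]' | python3 nudge.py|egrep 'eef|force'
echo '[[0,0,0.015,0,0],[0,0,0.025,0,0],[0,0,0.025,0,0],[0,0,0.025,0,0]]' | python3 nudge.py|egrep 'eef|force'
```

```text
clock: 5.93
eef_pos: [0.4439, 0.1936, 0.2705]
eef_pos: [0.445, 0.1943, 0.2682]
wrist_force: [-0.3, -1.5, 5.0]
grip_force: 2.3
eef_pos: [0.4459, 0.1947, 0.2678]
wrist_force: [-15.7, -6.6, 40.1]
grip_force: 19.7
```

Left is tight: 40 N with 0.4 mm of travel. On to the middle bolt.

Converted, 0.1 m / 0.2 = 0.5, -0.05 m / 0.2 = -0.25.

```bash

echo '[[0,0,-0.2,0,0],[0,0.15,-0.25,0,0],[0,0.35,-0.25,0,0],[0,0.5,-0.25,0,0],[0,0.5,-0.25,0,0]]' | python3 nudge.py|head -2
echo '[[0,0,0,0,0],[0,0,0,0,0]]' | python3 nudge.py|head -2
python3 - <<'E'
from h import *
go(.4658,.0957,.271,.213)
E
```

```text
clock: 7.02
eef_pos: [0.4671, 0.093, 0.3132]
clock: 7.18
eef_pos: [0.4658, 0.0968, 0.312]
t 7.1833 pos [0.4658 0.0968 0.312 ] th 0.215 need [-0.0003  0.0011  0.041 ] turn 0.002 F [-0.2 -0.7  0.4] w 0.0005
```

Converted, 0.04 m / 0.2 = 0.2, 0.02 m / 0.2 = 0.1.

```bash

echo '[[0,0.005,0.1,0,0],[0,0.005,0.2,0,0],[0,0.005,0.2,0,0],[0,0.005,0.2,0,0]]' | python3 nudge.py|egrep 'eef|force'
echo '[[0,0,0.015,0,0],[0,0,0.025,0,0],[0,0,0.025,0,0],[0,0,0.025,0,0]]' | python3 nudge.py|egrep 'eef|force'
echo '[[0,0,0.01,0,0],[0,0,0.015,0,0],[0,0,0.015,0,0],[0,0,0.015,0,0]]' | python3 nudge.py|egrep 'eef|force'
```

```text
eef_pos: [0.4654, 0.0967, 0.2712]
wrist_force: [0.2, 0.2, 0.5]
grip_force: 0.0
eef_pos: [0.4664, 0.0962, 0.2682]
wrist_force: [-2.8, 1.3, 6.1]
grip_force: 2.6
eef_pos: [0.4669, 0.0963, 0.268]
wrist_force: [-11.3, 0.3, 26.3]
grip_force: 13.1
```

The middle bolt is tight too: 26 N with 0.2 mm of travel. Next is the right one.

Converted, 0.1 m / 0.2 = 0.5, 0.07 m / 0.2 = 0.35.

```bash

echo '[[0,0,-0.2,0,0],[0,0.15,-0.25,0,0],[0,0.35,-0.25,0,0],[0,0.5,-0.25,0,0],[0,0.5,-0.25,0,0]]' | python3 nudge.py|head -2
echo '[[0,0,0,0,0],[0,0,0,0,0]]' | python3 nudge.py|head -2
python3 - <<'E'
from h import *
go(.4869,-.002,.271,.213)
E
```

```text
clock: 8.6
eef_pos: [0.4887, -0.0057, 0.3155]
clock: 8.77
eef_pos: [0.4873, -0.0017, 0.314]
t 8.7667 pos [ 0.4873 -0.0017  0.314 ] th 0.215 need [-0.0005  0.0003  0.043 ] turn 0.002 F [ 0.4  0.1 -0.9] w 0.0001
```

Converted, 0.042 m / 0.2 = 0.21, 0.04 m / 0.2 = 0.2.

```bash

echo '[[0,0,0.1,0,0],[0,0,0.2,0,0],[0,0,0.21,0,0],[0,0,0.21,0,0]]' | python3 nudge.py|egrep 'eef|force'
echo '[[0,0,0.015,0,0],[0,0,0.025,0,0],[0,0,0.025,0,0],[0,0,0.025,0,0]]' | python3 nudge.py|egrep 'eef|force'
echo '[[0,0,0.01,0,0],[0,0,0.015,0,0],[0,0,0.015,0,0],[0,0,0.015,0,0]]' | python3 nudge.py|egrep 'eef|force'
```

```text
eef_pos: [0.4865, -0.0007, 0.2705]
wrist_force: [-0.7, 1.1, 1.3]
grip_force: 0.0
eef_pos: [0.4878, -0.0018, 0.2677]
wrist_force: [-0.0, 0.9, 0.2]
grip_force: 0.5
eef_pos: [0.4879, -0.002, 0.2644]
wrist_force: [1.7, 1.2, 3.3]
grip_force: 1.8
```

The right bolt is loose: it gave about 4 mm at 3 N. I'll open, grip its head across the flats and lift along the arc.

Converted, -0.035 m / 0.2 = -0.175, -0.03 m / 0.2 = -0.15.

```bash

echo '[[0,0,-0.15,0,0],[0,0,-0.175,0,0.045],[0,0,-0.175,0,0.045],[0,0,-0.175,0,0.045],[0,0,-0.175,0,0.045]]' | python3 nudge.py|egrep 'eef|wid'
echo '[[0,0,0.1,0,0.045],[0,0,0.175,0,0.045],[0,0,0.195,0,0.045],[0,0,0.195,0,0.045],[0,0,0.195,0,0.045]]' | python3 nudge.py|egrep 'eef|force|wid'
echo '[[0,0,0.005,0,0],[0,0,0.005,0,0],[0,0,0.005,0,0],[0,0,0.005,0,0],[0,0,0.005,0,0]]' | python3 nudge.py
python3 - <<'E'
from h import *
go(.4869,-.002,.257,.213)
E
```

```text
eef_pos: [0.4869, -0.002, 0.2977]
width: 0.0449
eef_pos: [0.4872, -0.002, 0.2594]
wrist_force: [0.1, -0.1, 0.5]
width: 0.0446
grip_force: 0.0
clock: 11.02
eef_pos: [0.4875, -0.0008, 0.2594]
tool_rot: [-3.121, -0.338, -0.001]
wrist_force: [0.3, 7.7, 1.2]
width: 0.0178
grip_force: 58.7
t 11.0167 pos [ 0.4875 -0.0008  0.2594] th 0.216 need [-0.0008  0.001   0.0024] turn 0.003 F [0.3 7.7 1.2] w 0.0178
```

Good grip: width 17.8 mm, with the same 2 mm reading offset as on the knob. I'll lift along the arc in stages.

Converted, -0.0145 m / 0.2 = -0.0725, -0.012 m / 0.2 = -0.06.

```bash

echo '[[0.005,0,-0.015,0,0],[0.01,0,-0.03,0,0],[0.02,0,-0.045,0,0],[0.03,0,-0.06,0,0],[0.04,0,-0.0725,0,0]]' | python3 nudge.py |egrep 'eef|force|wid'
echo '[[0.01,0,-0.0125,0,0],[0.02,0,-0.025,0,0],[0.03,0,-0.0375,0,0],[0.04,0,-0.05,0,0],[0.0515,0,-0.063,0,0]]' | python3 nudge.py |egrep 'eef|force|wid'
```

```text
eef_pos: [0.4944, 0.0007, 0.2723]
wrist_force: [-0.2, 4.4, -8.6]
width: 0.0176
grip_force: 58.8
eef_pos: [0.5042, 0.0028, 0.2846]
wrist_force: [-0.9, 5.8, -8.4]
width: 0.0177
grip_force: 58.8
```

```bash

echo '[[0.0125,0,-0.01,0,0],[0.025,0,-0.02,0,0],[0.0375,0,-0.0315,0,0],[0.05,0,-0.042,0,0],[0.0635,0,-0.052,0,0]]' | python3 nudge.py |egrep 'eef|force|wid'
echo '[[0.015,0,-0.0085,0,0],[0.03,0,-0.017,0,0],[0.045,0,-0.024,0,0],[0.06,0,-0.0315,0,0],[0.0725,0,-0.038,0,0]]' | python3 nudge.py |egrep 'eef|force|wid'
echo '[[0.01,0,-0.005,0,0],[0.02,0,-0.0075,0,0],[0.03,0,-0.011,0,0],[0.03,0,-0.011,0,0],[0.03,0,-0.011,0,0]]' | python3 nudge.py |egrep 'clo|eef|force|wid'
python3 - <<'E'
from h import *
a=ctrl.read_camera("side")[130:310,200:380,::-1];b=ctrl.read_camera("top")[120:300,210:390,::-1]
cv2.imwrite("pics/c1.png",cv2.resize(np.hstack([a,b]),(800,400),interpolation=cv2.INTER_CUBIC))
E
```

```text
eef_pos: [0.5165, 0.0055, 0.295]
wrist_force: [-3.0, 5.3, -6.5]
width: 0.0176
grip_force: 58.8
eef_pos: [0.5306, 0.0086, 0.3031]
wrist_force: [-6.5, 4.4, -3.4]
width: 0.0174
grip_force: 58.7
clock: 13.1
eef_pos: [0.5367, 0.0099, 0.3056]
wrist_force: [-4.7, 5.6, -1.5]
width: 0.0174
grip_force: 58.8
```

View pics/c1.png

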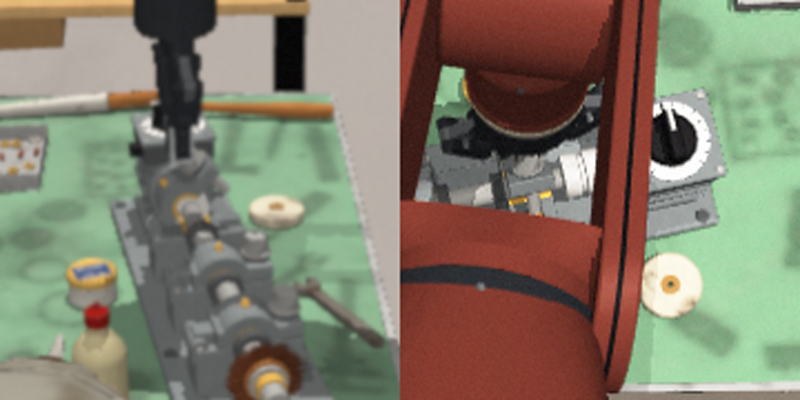

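The cap is up, with its underside open at top-crop (535,200). The dial pointer is at stop and the loose items haven't moved. The tool travelled 50 mm back and 46 mm up, which puts the cap at about 0.86 rad (49°). I'll check it holds steady and hand in.

```bash

echo '[[0,0,0,0,0],[0,0,0,0,0],[0,0,0,0,0],[0,0,0,0,0],[0,0,0,0,0]]' | python3 nudge.py |egrep 'clo|eef|force|wid'
python3 -c "
from cell import ctrl
print(ctrl.sign_off())"
```

```text
clock: 13.62
eef_pos: [0.5366, 0.0099, 0.3056]
wrist_force: [-5.3, 5.5, -0.7]
width: 0.0174
grip_force: 58.8
the job is handed in; nothing more can be done
None
```

I turned the dial to stop, tapped the bolts left to right and found the right one loose, then handed the job in at 13.6 s still holding its cap open at about 49° (worked out from the tool's travel); the loose items in the final picture had not moved.

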